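Find the cutter that made the biscuit

ROBOT

A 6-joint arm with a two-finger parallel gripper is mounted at the origin on the work surface. World frame = base frame: x ahead of the robot, y to its left, z up, the work surface at z = 0. Lengths are in m, angles in rad, forces in N, time in s.
With the tool pointing down it reaches from about 0.35 to 0.975 m from the base axis. Payload 4.9 kg.
Tool frame: the origin (TCP) lies midway between the tips of the shut fingers; the grasp point (between the pads) lies 19 mm behind it; z points along the fingers, y is the direction in which the jaws open and shut (so a half turn about z gives the same grasp; the last joint's range is limited). The gripper opens to 85 mm and grips with 20 to 120 N. Pads are 22 mm wide; open, the fingers measure 114 mm over their backs; the gripper's body (76 mm by 85 mm) begins 54 mm behind the grasp point. The pads swing forward as they close: fully open they stand 13 mm farther back than shut.
Start: joints at [-1.35, 0.053, 1.613, -0, 1.476, -0.119], TCP at [0.208, -0.589, 0.231] pointing down, gripper open.
Joint ranges: [-3.01, 3.01], [-1.01, 2.22], [0.06, 2.58], [-1.02, 4.17], [0.09, 2.62], [-3.14, 3.14]. Speed limits (rad/s): [2.57, 2.57, 3.14, 3.14, 3.14, 3.14].

INTERFACE

Orientations are given as a rotation vector (axis times angle).
In Python, from station import ctrl gives the robot as it stands.
- The arm moves only by the tool apply_moves, never from a script. Its argument "rows" is a list of rows, each a list of 6 numbers: the shift along the tool's x, y, z in cm, then the turn, a rotation vector about the tool's x, y, z in units of 5 degrees (1.0 is 5 degrees). In form: [[x, y, z, rx, ry, rz], ...]. A call has 1 to 20 rows; each row is the pose to reach, as a shift and turn from the pose measured when the call began, along the tool's axes at that moment; what a row does not reach only later rows make up. A row lasts 1/10 s, in which the tool goes at most 50 mm and 8.59 degrees, less where a joint would pass 70% of its speed; a pose out of reach is approached as far as the arm can. A call with a gripper value outside its range is refused whole. "grip" is the closure, from 0 (fully open) to 1 (shut), set as the call begins (left out, the last holds). The fingers move at their own pace and stop on an object; "squeeze" is the grip in N (left out, the last holds). Time passes only in rows, so rows that repeat a pose let the fingers close. It gives the time, the measured TCP pose, the force and the opening at its end, in the units of the state.
- ctrl.get_obs(): the state, without advancing time (a new reading comes with each control period).
- ctrl.get_image(name): name is "scene" or "top"; returns a dict with "color" (384x512x3 uint8, blue, green, red), "mtx" (3x3 intrinsics, pixels), "rvec" (rotation vector, rad) and "tvec" (3), from world to camera coordinates, as OpenCV has them. Camera axes: x right, y down, z forward; pixel columns grow to the right and rows downward; lengths in m; the calibration is good to about 2 mm. A picture is of the moment at which its call begins. There is no depth.
- ctrl.finish_job(): hands the job in, once; it reports no verdict.
The state is a dict: "t": time; "q": joint angles; "dq": joint speeds; "effort": joint torques, N m; "tool_pos": TCP position; "tool_rot": TCP orientation; "contact_force": force on the tool from outside, world axes, zero at the start; "wrist_torque": the same for the moment, N m; "opening": finger opening in m.
Only numpy, scipy, OpenCV 4.12 (cv2) and the standard library are available. Lean on these libraries where they do the work, as an engineer would, in place of code of your own. Each camera call takes 0.05 s, during which the arm holds its last target.

TASK

A biscuit lies on the marble board as the sample. From the three cutters in the wooden tray pick the one with the same outline as the biscuit and set it down, upright and without dropping it, in the middle of the cork coaster on the same board. Leave the other two cutters where they are.

Things in the scene. Friction and masses are not known exactly. Their poses are not given: they have to be found in the camera images.
- house_center (a point): Centre (20 mm above underside) of the matching, house-shaped steel cutter: open upright strip, wall 2.5 mm, 40 mm tall, 60 mm long along x, 46 mm wide along y, about 60 g, z up. Parallel side walls face +y and -y, 46 mm apart outside, from x = -30 to +14 mm; roof point at x = +30. Stands near the middle of one compartment of the wooden tray, yaw up to 70 degrees either way.
- star_center (a point): Centre, half-way up, of the five-pointed star cutter, steel, 68 mm across, 40 mm tall: not wanted. It stands in another compartment of the tray. The tray's three compartments lie side by side, each 140 by 128 mm inside, floor 5 mm and wall tops 18 mm above the counter, walls 5 mm thick.
- round_center (a point): Centre, half-way up, of the round cutter, steel, 57 mm diameter, 40 mm tall, in the remaining compartment: not wanted.
- coaster (a point): Centre of the upper face (16 mm above the counter) of a round cork coaster, 120 mm diameter, fixed on the white marble board (260 x 150 x 12 mm, fixed). x points along the board to the sample: a flat brown house-shaped biscuit, 60 x 46 x 8 mm, fixed on the board, its centre 130 mm from this point; z up. Nothing stands on the coaster.
Not all that is in view belongs to the job. What is shaped like the part that bears house_center but green or red is not meant.

How it is judged:
By the outcome, as a careful person would: the job done as asked, in the order asked, and still so for the second after the job is handed in, with the robot touching nothing.
It also fails if it takes over 35 s, if anything falls off the work surface, if the arm or the gripper's body presses on something with over 40 N, if the wrist force passes 120 N, or if a joint passes its speed limit or range.

## Working session

There is one attempt and no reset: what is moved stays moved. The work goes in short steps, Python scripts to look and compute and a tool call to move; the robot and the scene stay as the last step left them, time stands still between calls to the robot, and variables do not carry over. Pictures are saved under pics/ and viewed, and the job is handed in when it is done.

Besides the shell and the picture viewer there is one more tool, called after ">>>" as a command line: name --pt "numbers of a row" for each row, then --argument value for the rest. apply_moves: Moves the arm, as the interface text tells. Its arguments: {"type":"object","properties":{"rows":{"type":"array","items":{"type":"array","items":{"type":"number"}}},"grip":{"type":"number"},"squeeze":{"type":"number"}},"required":["rows"]}

```bash
mkdir -p pics; ls; python3 - <<'E'
from station import ctrl
import cv2,pickle
o=ctrl.get_obs();print(o['t'],o['tool_pos'],o['tool_rot'],o['opening'],o['contact_force'])
for n in('scene','top'):
    d=ctrl.get_image(n);cv2.imwrite(f'pics/{n}0.png',d['color']);pickle.dump(d,open(f'{n}0.pkl','wb'))
    print(n,d['mtx'],d['rvec'],d['tvec'])
E
```

```text
pics
0.0 [ 0.20815945 -0.588649    0.23005336] [-3.09434004e+00 -5.30844395e-01  2.37755559e-04] 0.0851427498800502 [-1.26365941  0.02707988  0.02175481]
scene [[458.75027905   0.         253.87961019]
 [  0.         458.75027905 191.8632782 ]
 [  0.           0.           1.        ]] [ 1.70598204  1.77125026 -0.76811427] [-0.00987921 -0.34948319  1.55833686]
top [[372.05930304   0.         255.07866808]
 [  0.         372.05930304 193.05274262]
 [  0.           0.           1.        ]] [ 2.16313101 -2.05035113  0.22758329] [-0.00327316  0.52796285  0.84001115]
```

View pics/scene0.png

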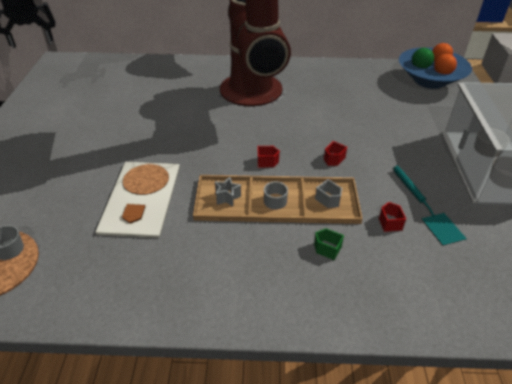

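View pics/top0.png

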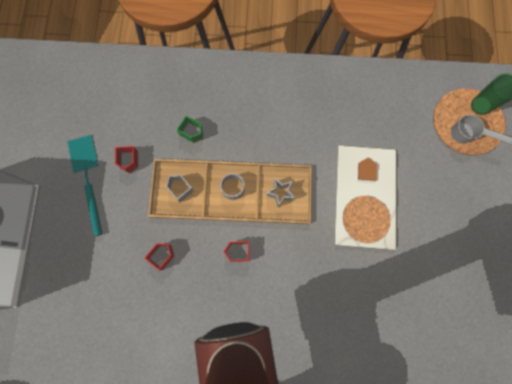

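The top view shows:
- House candidates: steel house in the tray at (179,187); red houses at (125,158), (160,256) and (238,251); green house at (190,129). Only the tray one is steel, so that is the one meant.
- Star at (281,192) and round cutter at (232,186) are in the tray too.
- Cork coasters: one on the marble board at (366,219), beside the biscuit at (368,169), which fits. The other at (468,120) is on the counter with a cup on it, so it's not meant.

I'll confirm with an enlarged crop.

```bash
python3 - <<'E'
import cv2,pickle,numpy as np
t=pickle.load(open('top0.pkl','rb'))['color'];s=pickle.load(open('scene0.pkl','rb'))['color']
a=cv2.resize(t[150:230,140:240],(800,640))[:560];
a=cv2.resize(t[155:225,150:250],None,fx=8,fy=8,interpolation=cv2.INTER_CUBIC)
b=cv2.resize(s[170:230,290:390],None,fx=8,fy=8,interpolation=cv2.INTER_CUBIC)
c=cv2.resize(t[140:255,330:400],None,fx=5,fy=5,interpolation=cv2.INTER_CUBIC)
cv2.imwrite('pics/a.png',a);cv2.imwrite('pics/b.png',b);cv2.imwrite('pics/c.png',c)
E
```

```text
(no output)
```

View pics/a.png

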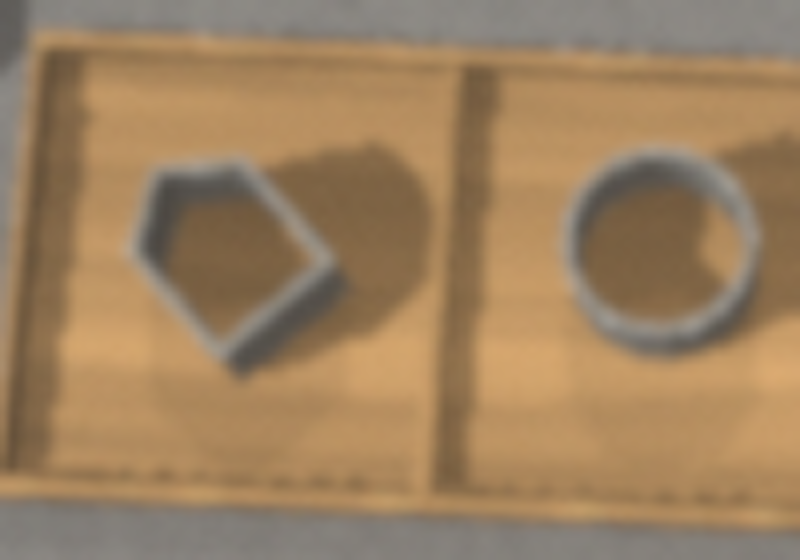

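View pics/b.png

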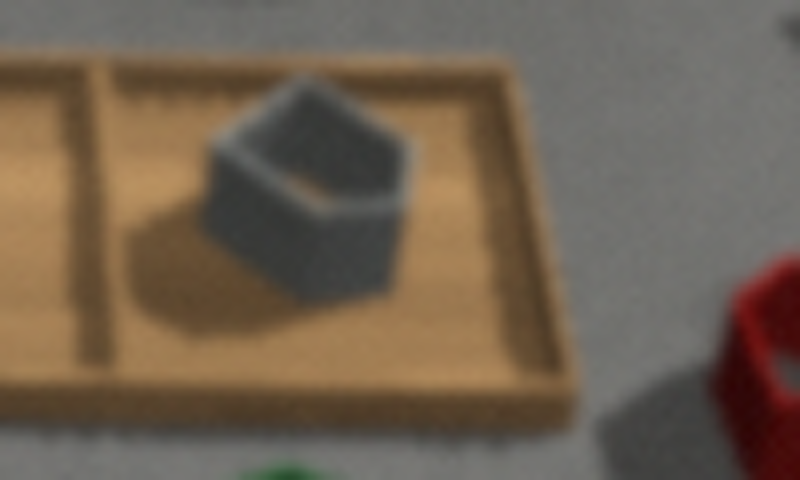

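View pics/c.png

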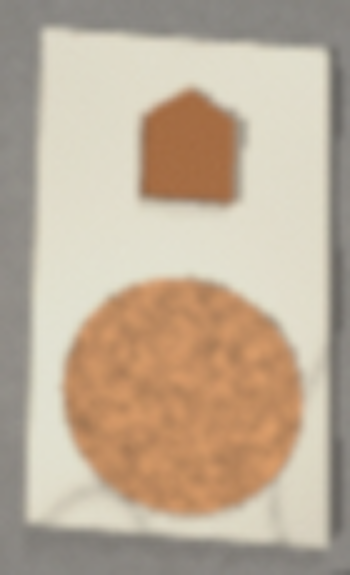

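The crops confirm it: open steel house, five rim corners visible in both views, roof point at upper left in the top view. The board holds the house biscuit and the empty cork coaster. Next I triangulate the rim corners and the coaster outline.

```bash
cat > h.py <<'E'
import cv2,pickle,numpy as np
def P(d):
    R=cv2.Rodrigues(d['rvec'])[0];return d['mtx']@np.c_[R,d['tvec'].reshape(3)]
def tri(dt,ds,a,b):
    X=cv2.triangulatePoints(P(dt),P(ds),np.array(a,float).T,np.array(b,float).T);X=(X[:3]/X[3]).T
    return X
def ray(d,p,z):
    R=cv2.Rodrigues(d['rvec'])[0];C=-R.T@d['tvec'].reshape(3)
    v=R.T@np.linalg.solve(d['mtx'],[p[0],p[1],1.]);return C+v*(z-C[2])/v[2]
def proj(d,X):return cv2.projectPoints(np.array(X,float).reshape(-1,3),d['rvec'],d['tvec'],d['mtx'],None)[0][:,0]
E
python3 - <<'E'
from h import *
dt=pickle.load(open('top0.pkl','rb'));ds=pickle.load(open('scene0.pkl','rb'))
a=np.array([(152,170),(240,160),(132,247),(335,260),(223,357)]);a=(a+.5)/8-.5+[150,155]
b=np.array([(408,207),(322,214),(416,148),(212,145),(310,78)]);b=(b+.5)/8-.5+[290,170]
X=tri(dt,ds,a,b);print(X.round(4));
print('reproj',(proj(dt,X)-a).round(2).tolist(),(proj(ds,X)-b).round(2).tolist())
z=.045;r=np.array([ray(dt,p,z) for p in a]);r2=np.array([ray(ds,p,z) for p in b])
for Y in(r,r2):
    ap,s1,s2,b1,b2=Y[:,:2]
    d=ap-(b1+b2)/2
    u=(s1-b1)+(s2-b2)
    print('len',np.linalg.norm(d),'wid',np.linalg.norm(b1-b2),'yaw',np.degrees([np.arctan2(d[1],d[0]),np.arctan2(u[1],u[0])]),'mid',((ap+(b1+b2)/2)/2))
# coaster & biscuit
for n,d,box in(('top',dt,(335,140,400,255)),('scene',ds,(100,160,180,240))):
    im=cv2.cvtColor(d['color'],cv2.COLOR_BGR2HSV);x0,y0,x1,y1=box
    m=np.zeros(im.shape[:2],np.uint8);m[y0:y1,x0:x1]=cv2.inRange(im,(5,90,60),(20,255,255))[y0:y1,x0:x1]
    m=cv2.morphologyEx(m,cv2.MORPH_CLOSE,np.ones((3,3)))
    cs=[c for c in cv2.findContours(m,0,1)[0] if cv2.contourArea(c)>60]
    for c in cs:
        e=cv2.fitEllipse(c);M=cv2.moments(c);p=e[0]
        print(n,cv2.contourArea(c),e,(M['m10']/M['m00'],M['m01']/M['m00']))
        pts=np.array([ray(d,q,.016)[:2] for q in c[:,0]],np.float32);print('  circ',cv2.fitEllipse(pts))
E
```

```text
[[0.5626 0.2405 0.0424]
 [0.5672 0.2139 0.0427]
 [0.5376 0.2447 0.0438]
 [0.5372 0.1823 0.0424]
 [0.505  0.2145 0.0427]]
reproj [[0.25, 0.02], [0.12, 0.01], [-0.13, -0.01], [-0.09, -0.01], [-0.45, -0.04]] [[0.17, -0.03], [0.08, -0.01], [-0.09, 0.01], [-0.06, 0.01], [-0.29, 0.04]]
len 0.05981387238749408 wid 0.04477385512758406 yaw [46.23247783 45.2219301 ] mid [0.54126441 0.21882322]
len 0.05854877510014141 wid 0.04613508498657803 yaw [44.51389764 45.02199691] mid [0.54464473 0.21889118]
top 1649.5 ((366.1260986328125, 218.8397979736328), (44.53622817993164, 47.212791442871094), 130.44570922851562) (366.1256946549459, 218.8342932201677)
  circ ((0.4864407479763031, -0.2544051706790924), (0.1143893375992775, 0.11519475281238556), 44.5329704284668)
top 312.5 ((367.4306945800781, 169.72288513183594), (18.8227481842041, 22.062849044799805), 174.1595916748047) (367.4549333333333, 169.5664)
  circ ((0.6132872700691223, -0.25915083289146423), (0.048252325505018234, 0.05880247429013252), 86.15807342529297)
scene 279.5 ((132.76187133789062, 212.31329345703125), (16.68633270263672, 22.18172836303711), 59.6710319519043) (132.7257006559332, 212.38223017292782)
  circ ((0.613370418548584, -0.25986284017562866), (0.048856738954782486, 0.0615086555480957), 90.88319396972656)
scene 994.5 ((145.21029663085938, 178.8978271484375), (28.129676818847656, 45.096641540527344), 79.68975067138672) (145.20144126026477, 178.9110105580694)
  circ ((0.48987916111946106, -0.2554727792739868), (0.11369437724351883, 0.11443174630403519), 28.08982276916504)
```

```bash
cat >> h.py <<'E'
from scipy.spatial.transform import Rotation as Ro
def delta(o,pos,yawy):
    R=Ro.from_rotvec(o['tool_rot']);a=np.radians(yawy)
    y=np.array([np.cos(a),np.sin(a),0]);z=np.array([0,0,-1.]);T=Ro.from_matrix(np.c_[np.cross(y,z),y,z])
    return np.r_[R.inv().apply(np.array(pos)-o['tool_pos'])*100,np.degrees((R.inv()*T).as_rotvec())/5].round(3)
E
python3 - <<'E'
from h import *
from station import ctrl
dt=pickle.load(open('top0.pkl','rb'));ds=pickle.load(open('scene0.pkl','rb'))
print('coaster tri',tri(dt,ds,[(366.126,218.84)],[(145.205,178.9)]))
o=ctrl.get_obs();print(o['t'],delta(o,[.538,.2146,.17],-45))
E
```

```text
coaster tri [[ 0.48659344 -0.25673416  0.01116843]]
0.1 [ 5.7868e+01 -6.4733e+01  6.1510e+00 -2.0000e-02 -7.0000e-03 -5.1060e+00]
```

>>> apply_moves --pt "3 -3.4 0.2 0 0 -0.2" --pt "6.5 -7 0.4 0 0 -0.5" --pt "10 -11 0.7 0 0 -0.8" --pt "13.2 -14.6 1 0 0 -1.1" --pt "16.4 -18.2 1.3 0 0 -1.4" --pt "19.6 -21.8 1.6 0 0 -1.7" --pt "22.8 -25.4 2 0 0 -2" --pt "26 -29 2.4 0 0 -2.3" --pt "29.2 -32.6 2.8 0 0 -2.6" --pt "32.4 -36.2 3.2 0 0 -2.9" --pt "35.6 -39.8 3.6 0 0 -3.2" --pt "38.8 -43.4 4 0 0 -3.5" --pt "42 -47 4.4 0 0 -3.8" --pt "45.2 -50.6 4.8 0 0 -4.1" --pt "48.4 -54.2 5.2 0 0 -4.4" --pt "51.6 -57.8 5.6 0 0 -4.7" --pt "54.8 -61.4 6 0 0 -5" --pt "57 -63.8 6.1 0 0 -5.1" --pt "57.87 -64.73 6.15 0 0 -5.1" --pt "57.87 -64.73 6.15 0 0 -5.1" --grip 0

```text
t: 2.1
tool_pos: [0.5379, 0.2154, 0.1694]
tool_rot: [-2.9, -1.203, 0.002]
contact_force: [-0.4, -1.2, 1.3]
opening: 0.0855
```

```bash
python3 - <<'E'
from h import *
from station import ctrl
for n in('scene','top'):
    d=ctrl.get_image(n);pickle.dump(d,open(f'{n}1.pkl','wb'))
    o=ctrl.get_obs();p=proj(d,o['tool_pos'])[0];print(n,p)
    x,y=p.astype(int);c=d['color'][max(0,y-60):y+60,max(0,x-70):x+70];cv2.imwrite(f'pics/{n}1.png',cv2.resize(c,None,fx=4,fy=4,interpolation=cv2.INTER_CUBIC))
print(o['t'],delta(o,[.538,.2146,.011],-45))
E
```

```text
scene [335.47172996 146.95929115]
top [166.95138318 172.34417313]
2.2 [ 1.0100e-01 -1.5000e-02  1.5864e+01 -1.9000e-02  3.0000e-03 -1.3000e-02]
```

View pics/scene1.png

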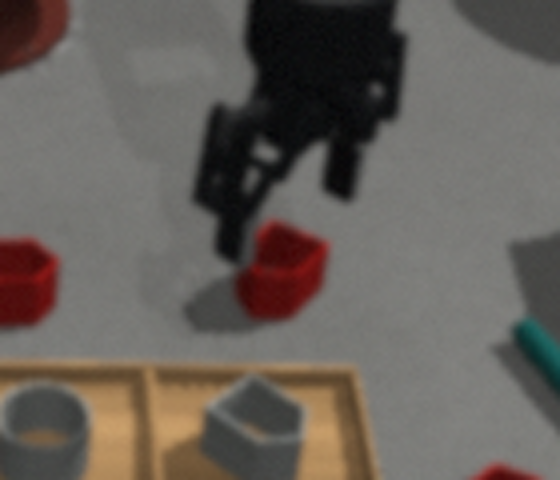

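View pics/top1.png

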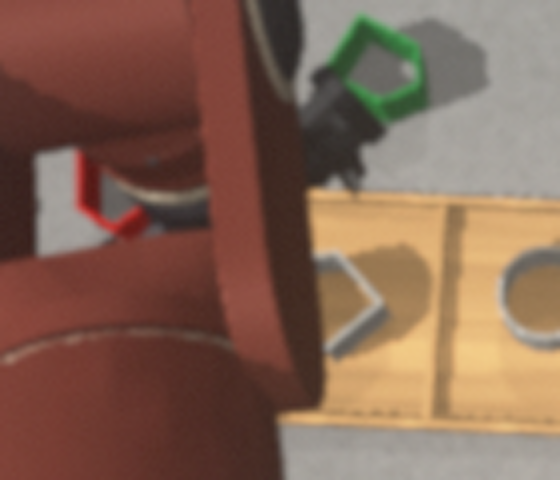

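The gripper stands over the tray, jaws across the side walls. I'll descend to just above the rim and check.

>>> apply_moves --pt "0.1 0 1.5 0 0 0" --pt "0.1 0 3.5 0 0 0" --pt "0.1 0 5.5 0 0 0" --pt "0.1 0 7.5 0 0 0" --pt "0.1 0 9.5 0 0 0" --pt "0.1 0 10.7 0 0 0" --pt "0.1 0 11.2 0 0 0" --pt "0.1 0 11.2 0 0 0"

```text
t: 3.0
tool_pos: [0.5376, 0.2138, 0.0569]
tool_rot: [-2.902, -1.199, 0.004]
contact_force: [-0.3, -0.1, 0.7]
opening: 0.0853
```

```bash
python3 - <<'E'
from h import *
from station import ctrl
d=ctrl.get_image('scene');o=ctrl.get_obs();p=proj(d,o['tool_pos'])[0];print(p,o['tool_pos'],o['contact_force'])
x,y=p.astype(int);c=d['color'][y-50:y+50,x-60:x+60];cv2.imwrite('pics/scene2.png',cv2.resize(c,None,fx=6,fy=6,interpolation=cv2.INTER_CUBIC))
print(o['t'],delta(o,[.538,.2146,.011],-45))
E
```

```text
[329.71521072 183.67621579] [0.53833601 0.21411604 0.05788202] [-0.01892781 -0.54664124  0.37518849]
3.05 [ 0.01  -0.051  4.688 -0.017 -0.    -0.019]
```

View pics/scene2.png

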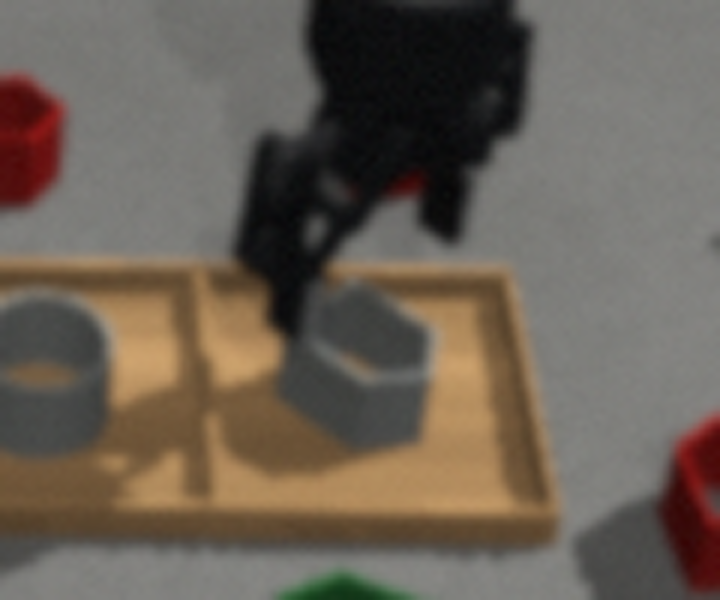

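The fingers straddle the two side walls, with tips at crop (290,330) and (440,235). Descend and close.

>>> apply_moves --pt "0 -0.05 1 0 0 0" --pt "0 -0.05 2 0 0 0" --pt "0 -0.05 3 0 0 0" --pt "0 -0.05 3.8 0 0 0" --pt "0 -0.05 4.4 0 0 0" --pt "0 -0.05 4.7 0 0 0" --pt "0 -0.05 4.7 0 0 0" --pt "0 -0.05 4.7 0 0 0"

```text
t: 3.85
tool_pos: [0.5382, 0.2146, 0.0111]
tool_rot: [-2.902, -1.199, 0.0]
contact_force: [-0.2, -0.2, -0.3]
opening: 0.0856
```

>>> apply_moves --pt "0 0 0 0 0 0" --pt "0 0 0 0 0 0" --pt "0 0 0 0 0 0" --pt "0 0 0 0 0 0" --pt "0 0 0 0 0 0" --pt "0 0 0 0 0 0" --pt "0 0 0 0 0 0" --pt "0 0 0 0 0 0" --grip 1 --squeeze 30

```text
t: 4.65
tool_pos: [0.5387, 0.2147, 0.0117]
tool_rot: [-2.902, -1.199, -0.001]
contact_force: [-0.5, -0.3, 3.6]
opening: 0.0455
```

```bash
python3 - <<'E'
from h import *
from station import ctrl
d=ctrl.get_image('scene');o=ctrl.get_obs();p=proj(d,o['tool_pos'])[0];print(p,o['tool_pos'],o['contact_force'],o['opening'],o['t'])
x,y=p.astype(int);c=d['color'][y-50:y+50,x-60:x+60];cv2.imwrite('pics/scene3.png',cv2.resize(c,None,fx=6,fy=6,interpolation=cv2.INTER_CUBIC))
E
```

```text
[327.8103711  197.49743136] [0.53866486 0.21469806 0.01164629] [0.0967121  1.07203835 4.68320715] 0.04583221057876489 4.7
```

View pics/scene3.png

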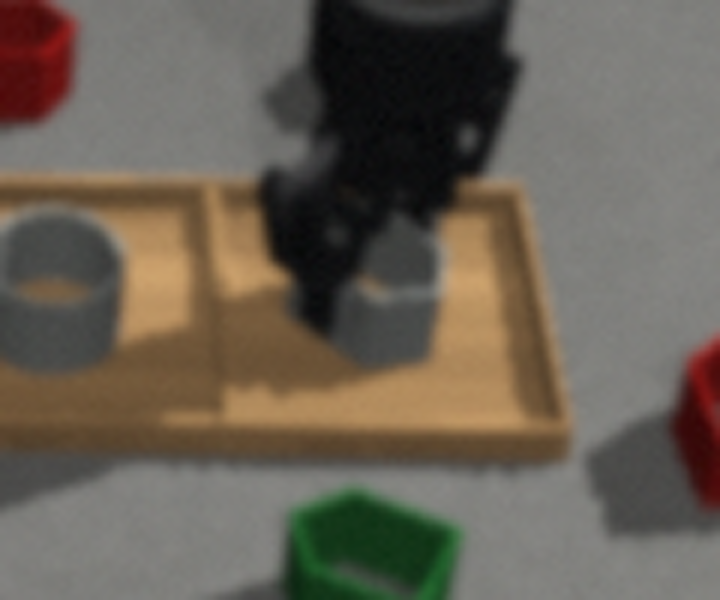

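The jaws stopped at 46 mm on the side walls, the right width, with the cutter upright. Lift straight up, then check.

>>> apply_moves --pt "0 0 -0.5 0 0 0" --pt "0 0 -1.5 0 0 0" --pt "0 0 -3 0 0 0" --pt "0 0 -5 0 0 0" --pt "0 0 -7 0 0 0" --pt "0 0 -9 0 0 0" --pt "0 0 -11 0 0 0" --pt "0 0 -12.5 0 0 0" --pt "0 0 -13 0 0 0" --pt "0 0 -13 0 0 0" --pt "0 0 -13 0 0 0"

```text
t: 5.8
tool_pos: [0.538, 0.2144, 0.1407]
tool_rot: [-2.902, -1.199, 0.001]
contact_force: [1.0, 0.0, -1.8]
opening: 0.0459
```

```bash
python3 - <<'E'
from h import *
from station import ctrl
d=ctrl.get_image('scene');o=ctrl.get_obs();p=proj(d,o['tool_pos'])[0];print(p,o['tool_pos'],o['contact_force'],o['opening'],o['t'])
x,y=p.astype(int);c=d['color'][y-50:y+50,x-60:x+60];cv2.imwrite('pics/scene4.png',cv2.resize(c,None,fx=6,fy=6,interpolation=cv2.INTER_CUBIC))
# house centre offset: cutter center = tool + .006*xdir (45deg)
print(delta(o,[.488-.004,-.2555-.004,.14],-45))
E
```

```text
[333.92018765 157.05094615] [0.53776986 0.21430862 0.14028895] [-0.24479545 -0.25630889 -0.91124115] 0.04587275920480789 5.85
[-3.7258e+01  2.9760e+01  2.0000e-03 -2.2000e-02  1.0000e-02 -1.8000e-02]
```

View pics/scene4.png

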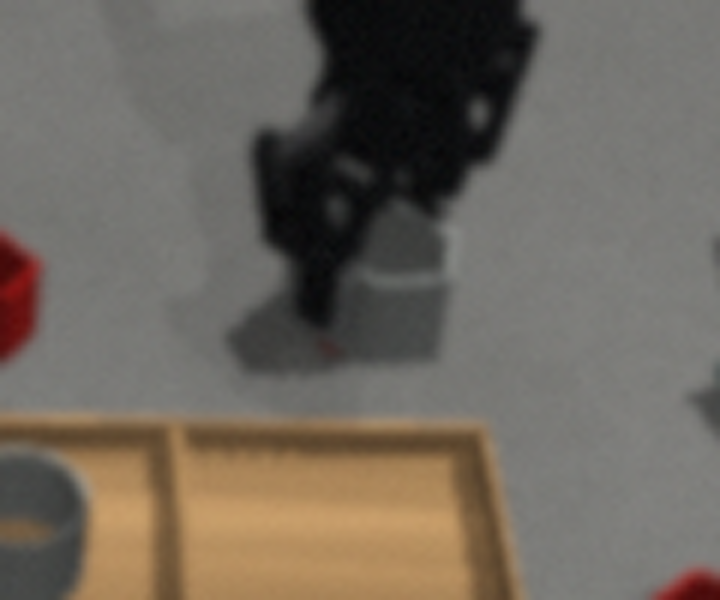

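The cutter is held level and the compartment is empty. Carry it over to the coaster.

>>> apply_moves --pt "-1 0.8 0 0 0 0" --pt "-3 2.4 0 0 0 0" --pt "-5.2 4.1 0 0 0 0" --pt "-7.5 6 0 0 0 0" --pt "-9.8 7.8 0 0 0 0" --pt "-12.1 9.7 0 0 0 0" --pt "-14.4 11.5 0 0 0 0" --pt "-16.7 13.3 0 0 0 0" --pt "-19 15.2 0 0 0 0" --pt "-21.3 17 0 0 0 0" --pt "-23.6 18.9 0 0 0 0" --pt "-25.9 20.7 0 0 0 0" --pt "-28.2 22.5 0 0 0 0" --pt "-30.5 24.4 0 0 0 0" --pt "-32.8 26.2 0 0 0 0" --pt "-34.8 27.8 0 0 0 0" --pt "-36.4 29.1 0 0 0 0" --pt "-37.2 29.7 0 0 0 0" --pt "-37.26 29.76 0 0 0 0" --pt "-37.26 29.76 0 0 0 0"

```text
t: 7.85
tool_pos: [0.4836, -0.2591, 0.1395]
tool_rot: [-2.901, -1.199, 0.003]
contact_force: [-0.1, -0.2, -0.4]
opening: 0.0454
```

```bash
python3 - <<'E'
from h import *
from station import ctrl
o=ctrl.get_obs();print(o['tool_pos'],o['contact_force'],o['opening'],o['t'])
for n in('scene','top'):
    d=ctrl.get_image(n);pickle.dump(d,open(f'{n}5.pkl','wb'))
    p=proj(d,o['tool_pos'])[0];print(n,p)
    x,y=p.astype(int);c=d['color'][y-60:y+50,x-60:x+60];cv2.imwrite(f'pics/{n}5.png',cv2.resize(c,None,fx=5,fy=5,interpolation=cv2.INTER_CUBIC))
print(delta(o,[.488-.004,-.2555-.004,.05],-45))
E
```

```text
[ 0.48359509 -0.25905083  0.13950282] [-0.10210396 -0.19382669 -0.38269179] 0.045445385530654005 7.85
scene [136.45670494 138.41647285]
top [385.21447914 211.57665575]
[ 3.00e-03  8.90e-02  8.95e+00 -3.60e-02  8.00e-03 -2.10e-02]
```

View pics/scene5.png

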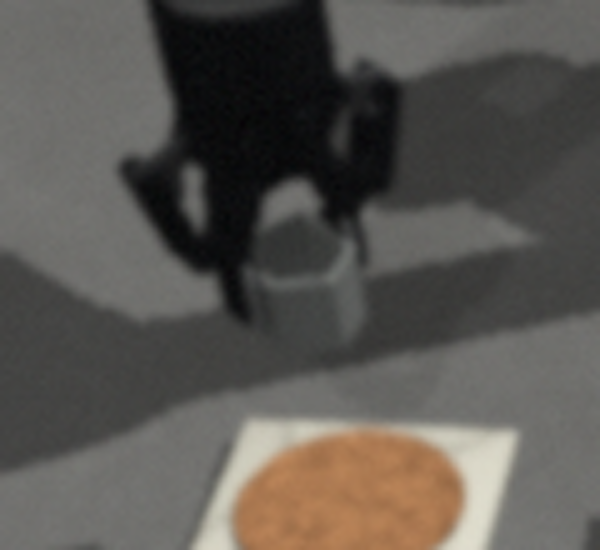

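View pics/top5.png

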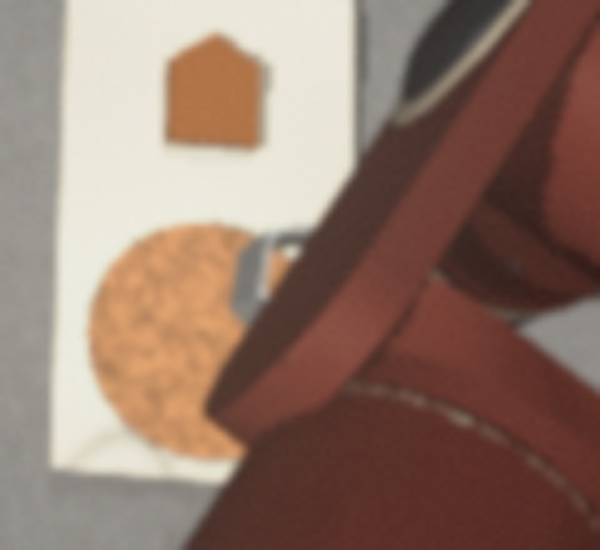

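Held well over the coaster. Descend to about 15 mm above it and check centring.

>>> apply_moves --pt "0 0.09 1.5 0 0 0" --pt "0 0.09 3.5 0 0 0" --pt "0 0.09 5.5 0 0 0" --pt "0 0.09 7.5 0 0 0" --pt "0 0.09 9 0 0 0" --pt "0 0.09 9.7 0 0 0" --pt "0 0.09 10 0 0 0" --pt "0 0.09 10 0 0 0"

```text
t: 8.75
tool_pos: [0.4845, -0.2591, 0.0398]
tool_rot: [-2.901, -1.201, 0.003]
contact_force: [0.8, -0.4, -0.4]
opening: 0.0455
```

```bash
python3 - <<'E'
from h import *
from station import ctrl
o=ctrl.get_obs();print(o['tool_pos'],o['contact_force'],o['opening'],o['t'])
for n in('scene','top'):
    d=ctrl.get_image(n);pickle.dump(d,open(f'{n}6.pkl','wb'))
    p=proj(d,o['tool_pos'])[0];print(n,p)
    x,y=p.astype(int);x-=x%2;c=d['color'][y-50:y+40,x-50:x+50];print(x-50,y-50);cv2.imwrite(f'pics/{n}6.png',cv2.resize(c,None,fx=6,fy=6,interpolation=cv2.INTER_CUBIC))
print(delta(o,[.488-.004,-.2555-.004,.0226],-45))
E
```

```text
[ 0.48447953 -0.25907903  0.03975514] [ 0.76705263 -0.40465231 -0.36700286] 0.045502919124551594 8.75
scene [142.95114821 170.04126689]
92 120
top [370.95686569 218.00291605]
320 168
[-0.062  0.     1.716 -0.029  0.008 -0.005]
```

View pics/scene6.png

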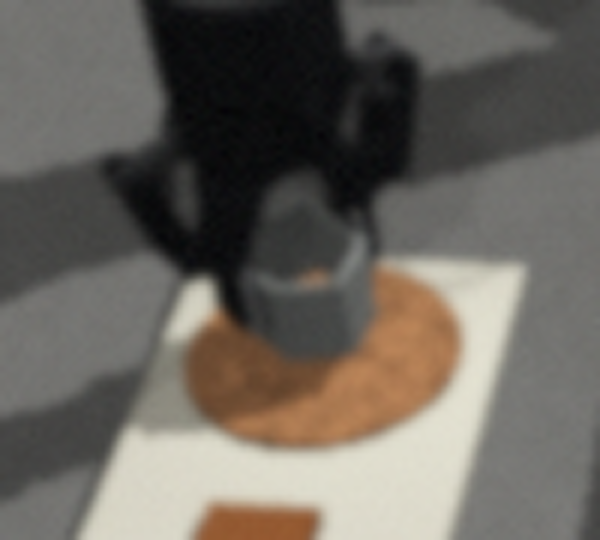

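View pics/top6.png

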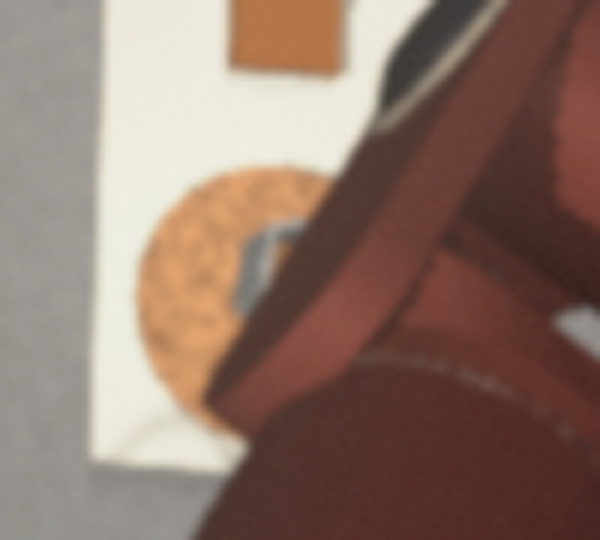

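```bash
python3 - <<'E'
from h import *
d=pickle.load(open('scene6.pkl','rb'));t=pickle.load(open('top6.pkl','rb'))
c=np.array([.4845,-.2591]);u=np.array([1,1])/2**.5;v=np.array([-1,1])/2**.5
c=c+.006*u
for n,a,q in(('apex',(.030,0),(330,288)),('sR',(.014,.023),(368,235)),('sL',(.014,-.023),(252,280))):
    w=c+a[0]*u+a[1]*v
    p=(np.array(q)+.5)/6-.5+[92,120]
    print(n,w,ray(d,p,.073)[:2], (proj(d,[*w,.073])[0]-[92,120]+.5)*6)
for n,a,q in(('sL',(.014,-.023),0),('apex',(.03,0),0)):
    w=c+a[0]*u+a[1]*v; print(n,(proj(t,[*w,.073])[0]-[320,168]+.5)*6)
E
```

```text
apex [ 0.50995584 -0.23364416] [ 0.51361305 -0.23840282] [343.73981654 283.14062183]
sR [ 0.48237868 -0.22869441] [ 0.47830896 -0.22959175] [368.71514047 241.60671441]
sL [ 0.51490559 -0.26122132] [ 0.50979479 -0.2717499 ] [274.98345342 289.06519072]
sL [339.33493044 214.12286399]
apex [269.25094879 222.77275301]
```

```bash
python3 - <<'E'
from h import *
d=pickle.load(open('scene6.pkl','rb'))['color'][155:185,125:165];cv2.imwrite('pics/z6.png',cv2.resize(d,None,fx=18,fy=18,interpolation=cv2.INTER_CUBIC))
E
```

```text
(no output)
```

View pics/z6.png

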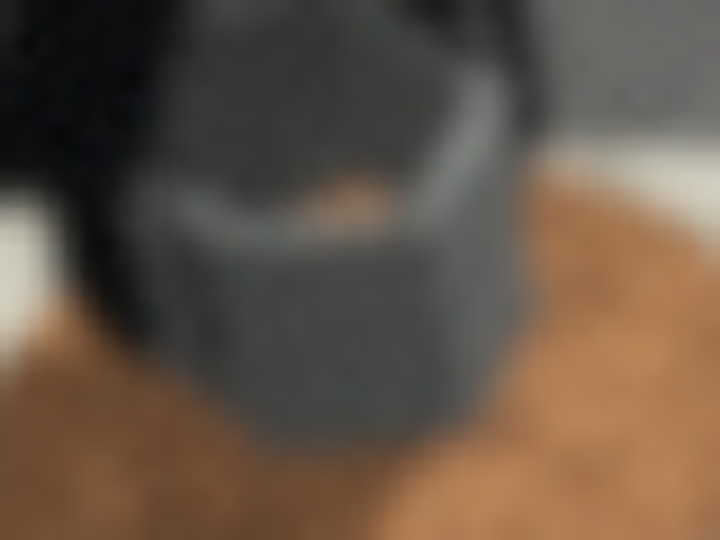

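Corners agree with the prediction within about 3 mm. Now lower slowly until contact.

>>> apply_moves --pt "0 0 0.5 0 0 0" --pt "0 0 0.9 0 0 0" --pt "0 0 1.2 0 0 0" --pt "0 0 1.4 0 0 0" --pt "0 0 1.5 0 0 0" --pt "0 0 1.55 0 0 0" --pt "0 0 1.55 0 0 0"

```text
t: 9.55
tool_pos: [0.485, -0.2596, 0.0252]
tool_rot: [-2.902, -1.201, 0.001]
contact_force: [0.3, -0.9, -0.1]
opening: 0.0457
```

>>> apply_moves --pt "0 0 0.05 0 0 0" --pt "0 0 0.1 0 0 0" --pt "0 0 0.1 0 0 0"

```text
t: 9.85
tool_pos: [0.485, -0.2595, 0.0242]
tool_rot: [-2.902, -1.201, 0.001]
contact_force: [-1.2, -0.3, -0.0]
opening: 0.0456
```

>>> apply_moves --pt "0 0 0.05 0 0 0" --pt "0 0 0.1 0 0 0" --pt "0 0 0.1 0 0 0"

```text
t: 10.15
tool_pos: [0.4849, -0.2595, 0.0231]
tool_rot: [-2.902, -1.201, 0.001]
contact_force: [-0.5, -0.5, -0.6]
opening: 0.0455
```

>>> apply_moves --pt "0 0 0.03 0 0 0" --pt "0 0 0.07 0 0 0" --pt "0 0 0.07 0 0 0"

```text
t: 10.45
tool_pos: [0.485, -0.2596, 0.0227]
tool_rot: [-2.902, -1.201, 0.001]
contact_force: [-1.2, 0.1, 1.8]
opening: 0.0457
```

>>> apply_moves --pt "0 0 0.03 0 0 0" --pt "0 0 0.06 0 0 0" --pt "0 0 0.06 0 0 0"

```text
t: 10.75
tool_pos: [0.4851, -0.2597, 0.0226]
tool_rot: [-2.902, -1.201, 0.001]
contact_force: [-2.5, 1.5, 5.4]
opening: 0.0456
```

Contact came at TCP z 22.7 mm, where expected, at 5 N. Release slowly.

>>> apply_moves --pt "0 0 0 0 0 0" --pt "0 0 0 0 0 0" --pt "0 0 0 0 0 0" --pt "0 0 0 0 0 0" --grip 0.3 --squeeze 20

```text
t: 11.15
tool_pos: [0.4851, -0.2596, 0.0224]
tool_rot: [-2.902, -1.201, 0.001]
contact_force: [-0.1, -0.0, -0.4]
opening: 0.0599
```

>>> apply_moves --pt "0 0 0 0 0 0" --pt "0 0 0 0 0 0" --pt "0 0 0 0 0 0" --pt "0 0 0 0 0 0" --pt "0 0 -0.5 0 0 0" --pt "0 0 -1.5 0 0 0" --pt "0 0 -3 0 0 0" --pt "0 0 -5 0 0 0" --pt "0 0 -8 0 0 0" --pt "0 0 -11 0 0 0" --pt "0 0 -13 0 0 0" --pt "0 0 -13 0 0 0" --grip 0

```text
t: 12.35
tool_pos: [0.4876, -0.2613, 0.1582]
tool_rot: [2.896, 1.199, 0.006]
contact_force: [0.7, -0.2, -0.2]
opening: 0.0855
```

```bash
python3 - <<'E'
from h import *
from station import ctrl
o=ctrl.get_obs();print(o['tool_pos'],o['contact_force'],o['opening'],o['t'])
d=ctrl.get_image('scene');pickle.dump(d,open('scene7.pkl','wb'))
cv2.imwrite('pics/scene7.png',cv2.resize(d['color'][100:240,70:200],None,fx=4,fy=4,interpolation=cv2.INTER_CUBIC))
print(delta(o,[.38,-.5,.2],-70))
E
```

```text
[ 0.4876041  -0.26132843  0.15815431] [ 0.65480148 -0.24752636 -0.15996779] 0.08550649412742471 12.35
[-24.477   9.313  -4.133   0.091  -0.032   4.995]
```

View pics/scene7.png

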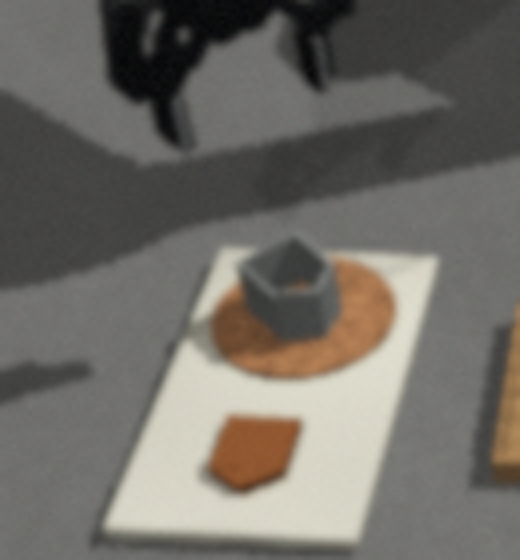

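The cutter stands upright on the coaster. I'll clear the arm to get an unobstructed top view and measure the centring.

>>> apply_moves --pt "-1 0.4 -0.5 0 0 0.3" --pt "-3 1.2 -1 0 0 0.8" --pt "-6 2.3 -1.6 0 0 1.4" --pt "-9 3.4 -2.2 0 0 2" --pt "-12 4.6 -2.8 0 0 2.6" --pt "-15 5.7 -3.4 0 0 3.2" --pt "-18 6.8 -4 0 0 3.8" --pt "-21 8 -4.1 0 0 4.4" --pt "-23.5 9 -4.1 0 0 4.9" --pt "-24.5 9.3 -4.1 0 0 5" --pt "-24.5 9.3 -4.1 0 0 5"

```text
t: 13.5
tool_pos: [0.3775, -0.4999, 0.1954]
tool_rot: [3.094, 0.542, 0.003]
contact_force: [0.2, 1.0, -0.8]
opening: 0.0856
```

```bash
python3 - <<'E'
from h import *
from station import ctrl
o=ctrl.get_obs();print(o['tool_pos'],o['opening'],o['t'])
for n,(x,y,w,h) in(('scene',(115,145,60,55)),('top',(335,190,60,60))):
    d=ctrl.get_image(n);pickle.dump(d,open(f'{n}8.pkl','wb'));cv2.imwrite(f'pics/{n}8f.png',d['color'])
    cv2.imwrite(f'pics/{n}8.png',cv2.resize(d['color'][y:y+h,x:x+w],None,fx=10,fy=10,interpolation=cv2.INTER_CUBIC))
E
```

```text
[ 0.37748631 -0.49989899  0.19537399] 0.08558697292275026 13.5
```

View pics/top8.png

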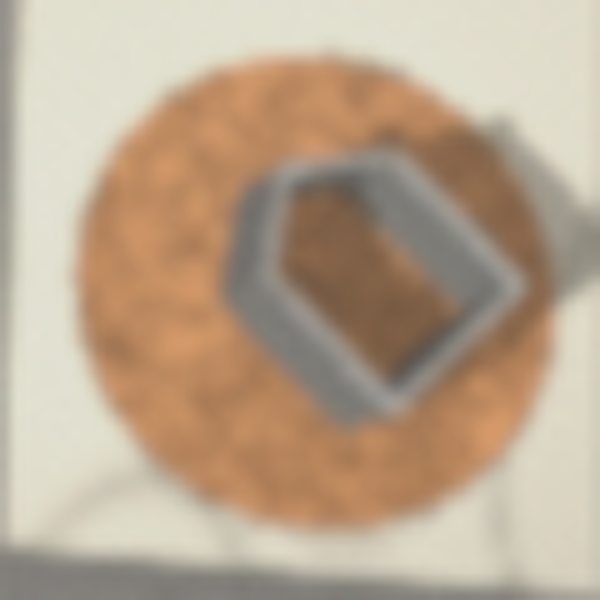

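View pics/scene8.png

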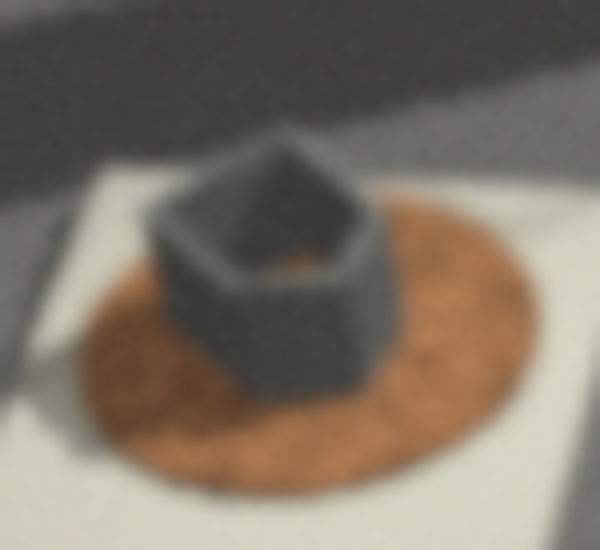

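View pics/top8f.png

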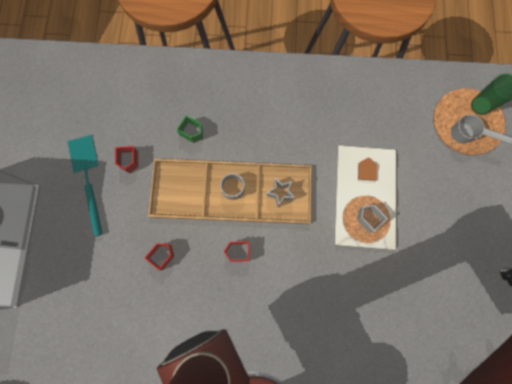

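```bash
python3 - <<'E'
from h import *
dt=pickle.load(open('top8.pkl','rb'));ds=pickle.load(open('scene8.pkl','rb'))
a=(np.array([(278,170),(398,153),(262,283),(525,285),(397,413)])+.5)/10-.5+[335,190]
b=(np.array([(345,280),(240,287),(382,218),(148,218),(285,128)])+.5)/10-.5+[115,145]
X=tri(dt,ds,a,b);print(X.round(4))
for Y,n,co in((np.array([ray(dt,p,.056) for p in a]),'top',(.4864,-.2544)),(np.array([ray(ds,p,.056) for p in b]),'scene',(.4899,-.2555))):
    m=(Y[0]+(Y[3]+Y[4])/2)[:2]/2;d=(Y[0]-(Y[3]+Y[4])/2)[:2];print(n,'center',m,'off',m-co,'len',np.linalg.norm(d),'yaw',np.degrees(np.arctan2(d[1],d[0])))
E
```

```text
[[ 0.5092 -0.2356  0.053 ]
 [ 0.5143 -0.2621  0.0545]
 [ 0.4818 -0.232   0.0507]
 [ 0.4844 -0.2931  0.0511]
 [ 0.4517 -0.2627  0.0551]]
top center [ 0.48801816 -0.25531397] off [ 0.00161816 -0.00091397] len 0.059415146987484284 yaw 46.56760490208777
scene center [ 0.49203556 -0.25578838] off [ 0.00213556 -0.00028838] len 0.058285394932674386 yaw 45.34028337143994
```

The cutter is about 2 mm off centre in both views and upright. The round and star cutters are where they were. Handing in.

```bash
python3 -c "
from station import ctrl
print(ctrl.finish_job())"
```

```text
the job is handed in; nothing more can be done
None
```

I picked the steel house cutter out of the tray by its side walls, where the jaws stopped at 46 mm. I set it on the cork coaster on the board, lowering it until I felt about 5 N of contact, then opened the gripper and moved the arm away. The job was handed in at about 13.6 s of the 35 s allowed.

- **Placement:** both camera views show the cutter upright and empty-handed, about 2 mm from the middle of the coaster. In the last top picture the round and star cutters, the red and green houses and the other coaster look unmoved.
- **Disagreements:**
  - **Between views:** the two cameras differ by about 3–4 mm in absolute x. The offsets relative to the coaster still agree to within 1 mm.
  - **Triangulated heights:** these came out 2–5 mm below the stated ones (rim 43 against 45 mm, coaster 11 against 16 mm). Contact came at the height the stated values predicted.

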